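Open the filter compartment of a bench air pump

TASK

The air pump's filter is due for a change: press its snap tab in with the fingertips and, with the tab still held in, push the released filter cover forward out of its catch and on along the top of the pump until the filter well is completely uncovered. Only press and push: leave the cover lying flat on top of the pump, never lift it, and leave the spare filter, the mortar and the bottle beside the pump alone.

Things in the scene. Friction and masses are not known exactly. Their poses are not given: they have to be found in the camera images.
- pump: Grey bench air pump with black top, 230 mm long (x) x 150 mm wide (y), fixed, rigid. Origin: centre of its underside, on the bench; its x points from the tab end to the far end, the way the cover slides off. Flat top deck 110 mm above the bench, plain from x -2 to +115 mm. Two guide rims 9.5 mm high stand on the deck at y +-51 to +-60 mm, x -70 to +115 mm.
- well (a point): Centre of the filter well's mouth, at deck level (x -24, y 0, z 110 mm in the pump's frame; axes as the pump's). The well is 44 mm long (x -46 to -2 mm), 68 mm wide, 25 mm deep; the filter's top lies 8 mm below the deck; far edge bevelled. Between it and the tab the deck has the tab's slot, x -101 to -53 mm, 34 mm wide. Lips on the rims, x -68 to -28 mm, hold the seated cover's sides down.
- cover: Grey filter cover with air slots, a loose plate 80 mm long (x) x 98 mm wide (y) x 12 mm high, about 90 g. Origin: centre of its underside; axes as the pump's. Seated it is at x -30, y 0, z 110 mm in the pump's frame. It slides along +x between the rims with about 1 N (up to 4 N while the tab rubs under it). Moved 68 mm the well is uncovered; up to 105 mm it lies wholly on the deck.
- cover_edge (a point): Middle of the top of the cover's near edge, 12 mm above the deck, at x -40, z 12 mm in the cover's frame (x -70 mm in the pump's when seated). The upright face below it, 84 mm wide and 12 mm high, is the face to push on. The edge is a 6 mm thick bar; ahead of it is a window, 11 x 32 mm, in which the tab's catch stands.
- tab (a joint): Travel of the snap tab in m: 0 out (caught), 0.0065 fully in. Goes straight down; 2 N start it, 6 N press it fully in; springs back when let go. The cover is free while the tab is held in 0.0045 or more; with the tab out it has 2 mm of play. Once the cover is 4 mm or more forward the catch cannot engage; the tab comes up by itself behind the finger as it passes.
- tab_pad (a point): Centre of the top of the tab's grey ribbed thumb pad, moving with it: x -87, y 0 mm in the pump's frame. Pad 24 mm (x) x 30 mm (y), 5 mm short of the cover's near edge. Out, its top is 10 mm above the deck (120 mm above the bench); fully in, 3.5 mm above the deck, so a fingertip that keeps it in can move on at that height against the cover's edge.
- spare_filter: Spare filter element in a white frame, 52 x 72 x 18 mm, loose on the bench; origin at the centre of its underside. Leave alone.
- mortar: White porcelain mortar, 96 mm across, 55 mm high, loose; origin at the centre of its underside. Leave alone.
- reagent_bottle: Amber glass bottle with black cap, 62 mm across, 140 mm high, loose; origin at the centre of its underside. Leave alone.
Mind the look-alikes: they are no part of the job. Of the things like the cover, leave any that is pink; of the rest the larger one is meant.

How it is judged:
By the outcome, as a careful person would: the job done as asked, in the order asked, and still so for the second after the job is handed in, with the robot touching nothing.
It also fails if it takes over 35 s, if anything falls off the work surface, if the arm or the gripper's body presses on something with over 40 N, if the wrist force passes 120 N, or if a joint passes its speed limit or range.

ROBOT

A 6-joint arm with a two-finger parallel gripper is mounted at the origin on the work surface. World frame = base frame: x ahead of the robot, y to its left, z up, the work surface at z = 0. Lengths are in m, angles in rad, forces in N, time in s.
With the tool pointing down it reaches from about 0.35 to 0.725 m from the base axis. Payload 4.3 kg.
Tool frame: the origin (TCP) lies between the finger pads; the fingertips stand 25 mm ahead of it and the grasp point (between the pads) lies 6 mm ahead of it; z points along the fingers, y is the line along which they close (so a half turn about z gives the same grasp; the last joint's range is limited). The gripper opens to 85 mm and grips with 20 to 120 N. Pads are 22 mm wide; open, the fingers measure 114 mm over their backs; the gripper's body (76 mm by 85 mm) begins 54 mm behind the grasp point. The pads swing forward as they close: fully open they stand 13 mm farther back than shut.
Start: joints at [-1.439, 0.377, 0.081, 1.274, 0, 1.46], TCP at [0.138, -0.558, 0.256] pointing down, gripper open.
Joint ranges: [-2.72, 2.72], [-0.84, 1.66], [-1.02, 1.22], [-1.77, 2.12], [-1.37, 1.28], [-3.14, 3.14]. Speed limits (rad/s): [2.57, 2.57, 3.14, 3.14, 3.14, 3.14].

INTERFACE

Orientations are given as a unit quaternion [w, x, y, z].
In Python, from rig import manip gives the robot as it stands. The module is installed in compiled form; this text tells all that it offers. Calls block until the motion is done:
- manip.goto(position, orientation): joint-space move of the TCP to a pose.
- manip.servo_line(position, ori=None, v=0.15, f_stop=None): straight line of the TCP; ori=None keeps the orientation; v is the mean speed in m/s. With f_stop (N) it stops when the force on the tool has changed by that much, and returns True; else False.
- manip.movej(angles): joint-space move.
- manip.grip(opening, force=None): finger opening in m; force is the grip in N (None keeps the last); returns when the fingers have stopped.
- manip.pause(seconds).
- manip.inverse_kinematics(position, orientation): joint angles nearest the present ones, or None.
- manip.read_state(): the state.
- manip.get_image(name): name is "scene" or "top" or "wrist"; returns a dict with "img" (400x640x3 uint8, blue, green, red), "range_z" (400x640 float32, m along the optical axis (not along the pixel's ray), 0 where there is no reading), "mtx" (3x3 intrinsics, pixels), "eye" and "rotation" of the camera in the world; the wrist camera has in their place "T_tool_cam" (4x4, takes a point from camera to tool coordinates, whose origin is the TCP and whose axes are the flange's). Camera axes: x right, y down, z forward; pixel columns grow to the right and rows downward; lengths in m; the calibration is good to about 2 mm. The wrist camera is an equidistant fisheye: a pixel r from the principal point sees the ray r / f radians off the axis. A picture is of the moment at which its call begins: read the wrist's pose just before it.
A pose or a line that the arm cannot do raises manip.Unreachable and nothing moves.
- manip.sign_off(): hands the job in; it is judged then, once.
The state is a dict: "clock": time; "joints": joint angles; "joint_velocities": joint speeds; "effort": joint torques, N m; "ee_pos": TCP position; "ee_rot": TCP orientation; "wrist_force": force on the tool from outside, world axes, zero at the start; "moment": the same for the moment, N m; "gripper_width": finger opening in m; "grip_force": force on a finger pad.
Only numpy, scipy, OpenCV 4.12 (cv2) and the standard library are available. Lean on these libraries where they do the work, as an engineer would, in place of code of your own. Each camera call takes 0.05 s, during which the arm holds its last target. There are 200 camera calls.

## Working session

There is one attempt and no reset: what is moved stays moved. The work goes in short steps, each a Python script; the robot and the scene stay as the last script left them, time stands still between calls to the robot, and variables do not carry over. Pictures are saved under pics/ and viewed, at most 10 in all, crops included, and the job is handed in when it is done.

```bash
mkdir -p pics; python3 - <<'E'
from rig import manip
import cv2,numpy as np,pickle
for n in ["top","scene"]:
    d=manip.get_image(n); cv2.imwrite(f"pics/{n}0.png",d["img"]); pickle.dump(d,open(n+".pkl","wb"))
    print(n,d["mtx"],d["eye"],d["rotation"])
s=manip.read_state();print(s["clock"],s["ee_rot"],s["wrist_force"])
E
```

```text
top [[479.26281622   0.         308.51139645]
 [  0.         479.26281622 202.64766166]
 [  0.           0.           1.        ]] [0.36350218 0.06327802 1.25517707] [ 0.04901688 -0.69742958  0.71340022 -0.04742839]
scene [[480.1092029    0.         313.61126202]
 [  0.         480.1092029  200.26091949]
 [  0.           0.           1.        ]] [1.16442831 0.50006726 0.66481385] [-0.21197205  0.40289481  0.792314   -0.40617994]
0.1 [-9.48306643e-04  9.92699483e-01  1.20610271e-01 -8.16903601e-06] [0.44671215 0.37497151 0.42992187]
```

View pics/top0.png

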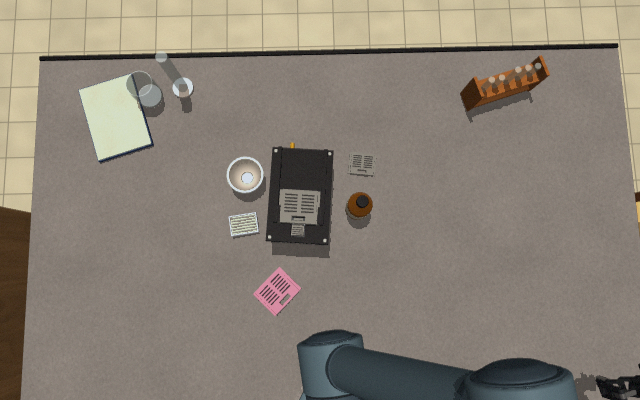

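View pics/scene0.png

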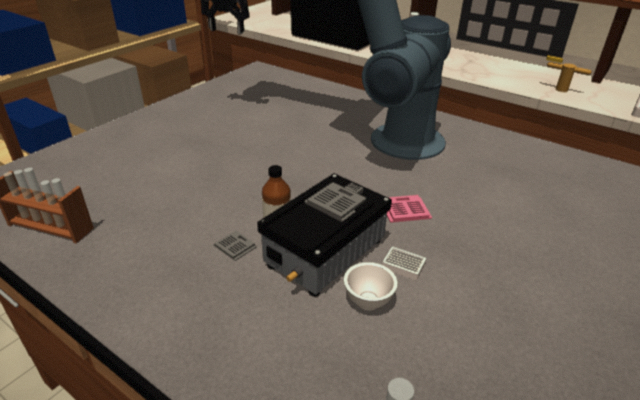

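Candidates for the cover: the grey plate on the pump at top (299,206), a smaller grey plate on the bench at (362,164), and a pink plate at (277,291). I choose the one on the pump, which is larger and not pink. The tab pad is at about (298,230) and the pump points away from the robot.

```bash
cat > h.py <<'E'
import numpy as np,cv2
from scipy.spatial.transform import Rotation as R
def rot(q): return R.from_quat([q[1],q[2],q[3],q[0]]).as_matrix()
def cloud(d):
    K=d["mtx"];z=d["range_z"];v,u=np.mgrid[:400,:640]
    p=np.stack([(u-K[0,2])/K[0,0]*z,(v-K[1,2])/K[1,1]*z,z],-1)
    return p@rot(d["rotation"]).T+d["eye"]
def onplane(d,uv,h):
    K=d["mtx"];uv=np.atleast_2d(uv)
    r=np.c_[(uv[:,0]-K[0,2])/K[0,0],(uv[:,1]-K[1,2])/K[1,1],np.ones(len(uv))]@rot(d["rotation"]).T
    return d["eye"]+r*((h-d["eye"][2])/r[:,2])[:,None]
E
python3 - <<'E'
from h import *
import pickle
d=pickle.load(open("top.pkl","rb"));P=cloud(d);img=d["img"]
c=img[138:258,250:350];cv2.imwrite("pics/crop.png",cv2.resize(c,(500,600),interpolation=cv2.INTER_CUBIC))
roi=np.zeros((400,640),bool);roi[135:260,255:340]=1
print("bench z",np.median(P[270:300,380:450,2]))
m=roi&(P[...,2]>.095)&(P[...,2]<.15)
n,l,st,_=cv2.connectedComponentsWithStats(m.astype(np.uint8));k=1+st[1:,4].argmax();m=l==k
print("deck z",np.median(P[155:180,280:325,2]),"cover z",np.median(P[195:215,285:312,2]))
def rect(m,h):
    v,u=np.nonzero(m);q=onplane(d,np.c_[u,v],h)[:,:2].astype(np.float32)
    r=cv2.minAreaRect(q*1000);print(r);return r
rect(m,.112)
g=roi&(img.min(-1)>75)&m
n,l,st,ce=cv2.connectedComponentsWithStats(g.astype(np.uint8))
for i in range(1,n):
    if st[i,4]>15: print(st[i],ce[i]); rect(l==i,.122)
E
```

```text
bench z 0.0003489259867173189
deck z 0.11053883310375556 cover z 0.12233912606688913
((541.7037353515625, 85.1953125), (149.7362060546875, 232.53761291503906), 85.1771011352539)
[ 279  189   42   47 1299] [298.66512702 208.10315627]
((497.4853820800781, 88.72346496582031), (97.56377410888672, 109.23698425292969), 85.05908966064453)
```

View pics/crop.png

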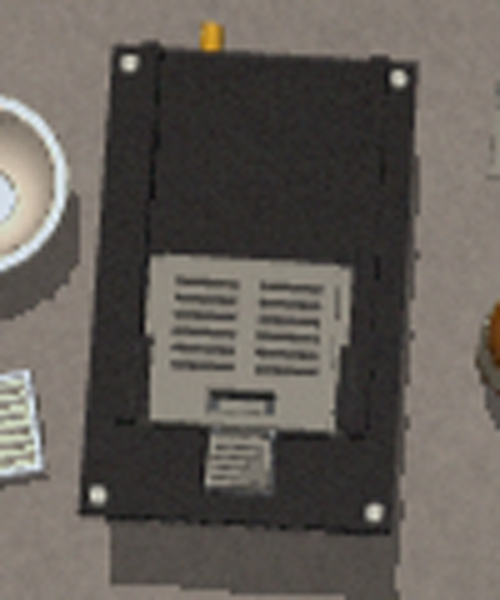

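```bash
cat >> h.py <<'E'
yaw=np.deg2rad(-4.82);C=np.array([.5417,.0852])
X=np.array([np.cos(yaw),np.sin(yaw)]);Y=np.array([-X[1],X[0]])
def W(x,z,y=0): return list(C+x*X+y*Y)+[z]
Q=[0,float(np.cos(yaw/2)),float(np.sin(yaw/2)),0]
Q2=[0,float(np.cos(yaw/2+np.pi/2)),float(np.sin(yaw/2+np.pi/2)),0]
E
python3 - <<'E'
from h import *
from rig import manip
for q in (Q,Q2):
    for a in (W(-.087,.25),W(-.087,.138),W(.01,.138),W(.01,.22)): 
        j=manip.inverse_kinematics(a,q); print(None if j is None else np.round(j,2))
manip.grip(0.0,20)
manip.goto(W(-.087,.25),Q)
manip.servo_line(W(-.087,.17),v=.15)
s=manip.read_state();d=manip.get_image("wrist");t=manip.get_image("top")
print(s["clock"],s["ee_pos"],W(-.087,.17),s["wrist_force"],s["gripper_width"],d["mtx"],d["T_tool_cam"])
cv2.imwrite("pics/w1.png",d["img"])
E
```

```text
[ 0.06  0.16 -0.23  1.18  0.   -2.99]
[ 0.06  0.23 -0.44  0.9   0.   -2.99]
[ 0.04  0.41 -0.19  0.97  0.   -3.02]
[ 0.04  0.35 -0.05  1.17  0.   -3.02]
[ 0.06  0.16 -0.23  1.18  0.    0.15]
[ 0.06  0.23 -0.44  0.9   0.    0.15]
[ 0.04  0.41 -0.19  0.97  0.    0.12]
[ 0.04  0.35 -0.05  1.17  0.    0.12]
5.2417 [0.45536559 0.09245884 0.17053672] [np.float64(0.45500766771674167), np.float64(0.09251023414735335), 0.17] [-0.07983862 -0.47736794  0.19992051] -0.00023931849820652202 [[309.70691629   0.         321.5569231 ]
 [  0.         309.70691629 199.75449773]
 [  0.           0.           1.        ]] [[-2.85895963e-04 -9.52494806e-01 -3.04554695e-01  7.70684161e-02]
 [ 9.99999959e-01 -2.70906307e-04 -9.14748670e-05  7.84070760e-04]
 [ 4.62354771e-06 -3.04554709e-01  9.52494845e-01 -1.16477439e-01]
 [ 0.00000000e+00  0.00000000e+00  0.00000000e+00  1.00000000e+00]]
```

View pics/w1.png

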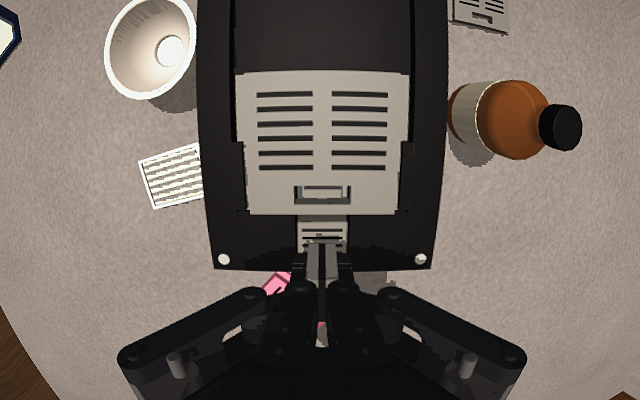

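The view shows the cover seated, near edge at row 214 and centred at col ~323, with fingertips at (322,245) over the ribbed pad. Lateral alignment is good. I'll check the edge by ray, then press.

```bash
python3 - <<'E'
from h import *
from rig import manip
s=manip.read_state();d=manip.get_image("wrist")
K,T=d["mtx"],d["T_tool_cam"]
def ray(u,v,h):
    a=np.array([u-K[0,2],v-K[1,2]])/K[0,0];r=np.hypot(*a);c=np.r_[a/r*np.sin(r),np.cos(r)]
    Rt=rot(s["ee_rot"]);o=Rt@T[:3,3]+s["ee_pos"];w=Rt@T[:3,:3]@c;p=o+w*(h-o[2])/w[2]
    return np.round([(p[:2]-C)@X*1e3,(p[:2]-C)@Y*1e3],1)
for uv in ((248,213),(400,213),(324,213)): print("edge",ray(*uv,.122))
hit=manip.servo_line(W(-.087,.135),v=.02,f_stop=9)
s=manip.read_state();print(hit,s["clock"],s["ee_pos"],s["wrist_force"])
cv2.imwrite("pics/w2.png",manip.get_image("wrist")["img"][130:330,180:460])
E
```

```text
edge [-69.8  42.1]
edge [-69.9 -46.3]
edge [-69.7  -2. ]
True 6.825 [0.45483124 0.09252402 0.13855011] [-2.03740383 -0.34191597  5.49999315]
```

View pics/w2.png

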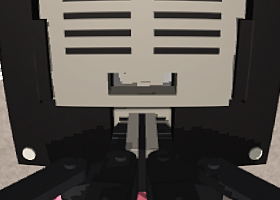

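The crop shows the tips holding the pad down. TCP height 0.1386 means the tab is fully in. Now push forward at this height.

```bash
python3 - <<'E'
from h import *
from rig import manip
for x in (-.078,-.060):
    hit=manip.servo_line(W(x,.1384),v=.02,f_stop=20)
    s=manip.read_state();print(hit,s["clock"],(s["ee_pos"][:2]-C)@X,s["ee_pos"][2],s["wrist_force"])
    if hit: break
d=manip.get_image("wrist")
cv2.imwrite("pics/w3.png",d["img"][50:330,160:480])
E
```

```text
True 7.2333 -0.08690385947357021 0.13851497110161048 [-1.63928442 -0.11288837  5.89287083]
```

View pics/w3.png

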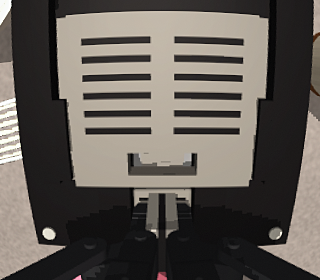

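The stop tripped almost at once, likely because the commanded height bears on the tab's hard stop. I'll ease up 0.6 mm (the tab stays about 6 mm in) and push on.

```bash
python3 - <<'E'
from h import *
from rig import manip
def st(h):
    s=manip.read_state();print(h,round(s["clock"],2),np.round([(s["ee_pos"][:2]-C)@X,(s["ee_pos"][:2]-C)@Y,s["ee_pos"][2]],4),np.round(s["wrist_force"],1))
st(manip.servo_line(W(-.087,.1391),v=.02))
for x in (-.078,-.060):
    h=manip.servo_line(W(x,.1391),v=.02,f_stop=25); st(h)
    if h: break
d=manip.get_image("wrist")
cv2.imwrite("pics/w4.png",d["img"][50:330,160:480])
E
```

```text
False 7.53 [-0.0868  0.      0.1395] [-2.  -0.3  5. ]
False 8.13 [-0.079   0.      0.1389] [-2.7  0.5  5.4]
False 9.18 [-0.0602  0.      0.1389] [-2.4  0.3  1.2]
```

View pics/w4.png

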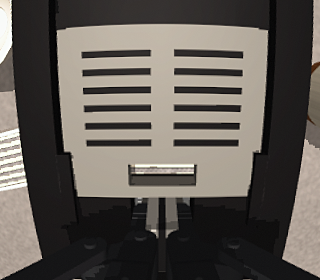

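The lips have moved back relative to the cover (rows 98 to 150) while the edge stays at the fingertip, so the cover has been freed and is sliding. I'll continue.

```bash
python3 - <<'E'
from h import *
from rig import manip
h=manip.servo_line(W(.003,.1391),v=.03,f_stop=25)
s=manip.read_state();d=manip.get_image("wrist")
print(h,round(s["clock"],2),np.round([(s["ee_pos"][:2]-C)@X,(s["ee_pos"][:2]-C)@Y,s["ee_pos"][2]],4),np.round(s["wrist_force"],1))
cv2.imwrite("pics/w5.png",d["img"][50:330,160:480])
K,T=d["mtx"],d["T_tool_cam"]
def ray(u,v,h):
    a=np.array([u-K[0,2],v-K[1,2]])/K[0,0];r=np.hypot(*a);c=np.r_[a/r*np.sin(r),np.cos(r)]
    Rt=rot(s["ee_rot"]);o=Rt@T[:3,3]+s["ee_pos"];w=Rt@T[:3,:3]@c;p=o+w*(h-o[2])/w[2]
    return np.round([(p[:2]-C)@X*1e3,(p[:2]-C)@Y*1e3],1)
g=d["img"].min(-1)>75
for u in (260,280,360,380):
    c=np.nonzero(~g[220:,u])[0][0]+219; print(u,c,ray(u,c,.122))
E
```

```text
False 11.48 [0.003  0.     0.1391] [-0.   0.3  0.4]
260 246 [13.6 29.2]
280 246 [13.8 19.3]
360 246 [ 13.8 -19.3]
380 246 [ 13.6 -29.1]
```

View pics/w5.png

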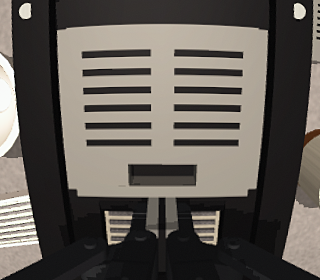

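The near edge is at pump x ≈ +13.7 mm, so the cover has moved about 84 mm and lies wholly on the deck, square. Next I back off, lift and check.

```bash
python3 - <<'E'
from h import *
from rig import manip
manip.servo_line(W(-.012,.1395),v=.04)
manip.servo_line(W(-.012,.24),v=.12)
manip.goto(W(-.17,.27),Q)
s=manip.read_state();print(s["clock"],s["wrist_force"])
d=manip.get_image("top");P=cloud(d)
cv2.imwrite("pics/t6.png",cv2.resize(d["img"][120:320,200:400],(600,600)))
c=W(.054,.122)
m=(d["img"].min(-1)>75)&(abs(P[...,2]-.122)<.006)&(np.hypot(P[...,0]-c[0],P[...,1]-c[1])<.07)
v,u=np.nonzero(m);q=onplane(d,np.c_[u,v],.122)[:,:2]
print((q-C)@X.T@np.eye(1) if 0 else np.percentile((q-C)@X,[1,99]),np.percentile((q-C)@Y,[1,99]),np.percentile(P[m][:,2],[5,95]))
E
```

```text
13.725 [ 0.27764855  0.04469182 -0.1097471 ]
[0.01417569 0.09351728] [-0.04426847  0.04555702] [0.11794554 0.12584446]
```

View pics/t6.png

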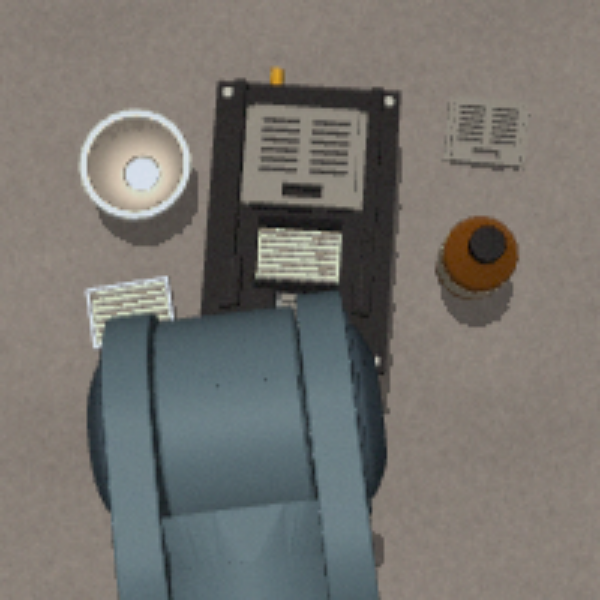

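The cover lies flat on the deck at (305,157). The filter well at (298,255) is fully open, and the other items have not moved.

```bash
python3 -c "
from rig import manip
print(manip.sign_off())"
```

```text
the job is handed in; nothing more can be done
None
```

I pressed the tab fully in and, with it held, pushed the cover about 84 mm forward; it lies flat on the deck with the filter well fully uncovered, nothing else was moved, and the job is handed in at about 14 s.

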